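# Clear the culture dish and set the spring gauge's drag marker

## Robot

A 7-joint arm with a two-finger parallel gripper is mounted at the origin on the work surface. World frame = base frame: x ahead of the robot, y to its left, z up, the work surface at z = 0. Lengths are in m, angles in rad, forces in N, time in s.
With the tool pointing down it reaches from about 0.425 to 0.925 m from the base axis. Payload 6.8 kg.
Tool frame: the origin (TCP) lies midway between the tips of the shut fingers; the grasp point (between the pads) lies 19 mm behind it; y points along the fingers, z is the direction in which the jaws open and shut, and the axes are right-handed (so a half turn about y gives the same grasp; the last joint's range is limited). The gripper opens to 85 mm and grips with 20 to 120 N. Pads are 22 mm wide; open, the fingers measure 114 mm over their backs; the gripper's body (76 mm by 85 mm) begins 54 mm behind the grasp point. The pads swing forward as they close: fully open they stand 13 mm farther back than shut.
Start: joints at [-1.289, 0.477, 0.022, 1.555, -0.011, 1.109, -0.083], TCP at [0.257, 0.624, 0.231] pointing down, gripper open.
Joint ranges: [-2.96, 2.96], [-0.34, 2.1], [-1.41, 1.46], [0.24, 2.44], [-1.37, 4.51], [0.17, 1.92], [-2.96, 2.96]. Speed limits (rad/s): [2.39, 2.39, 3.14, 3.14, 3.14, 3.14, 3.14].

## Interface

Orientations are given as a unit quaternion [w, x, y, z].
In Python, from station import bot gives the robot as it stands. The module is installed in compiled form; this text tells all that it offers.
- The arm moves only by the shell command python3 -m crank 'ROWS' [FORCE]. ROWS is JSON, a list of rows, each an object with "linear": the shift along the tool's x, y, z in m, a list of three; "dr": the turn, a rotation vector about the tool's x, y, z in degrees, a list of three; "hand": the gripper command: -1 is shut, 1 is fully open, values between are in proportion. A call has 1 to 10 rows; each row is the pose to reach, as a shift and turn from the pose commanded when the call began, along the tool's axes at that moment; what a row does not reach only later rows make up. A row lasts 1/12 s, in which the tool goes at most 41.7 mm and 7.16 degrees, less where a joint would pass 70% of its speed; a pose out of reach is approached as far as the arm can. A call with a gripper value outside its range is refused whole. The fingers move at their own pace and stop on an object; FORCE is the grip in N (left out, the last holds). Time passes only in rows, so rows that repeat a pose let the fingers close. It gives the time, the measured TCP pose, the force and the opening at its end, in the units of the state.
- bot.get_obs(): the state, without advancing time (a new reading comes with each control period).
- bot.read_camera(name): name is "side" or "top" or "wrist"; returns the picture (480x640x3 uint8, blue, green, red); there is no depth.
- bot.camera_params(name): a dict with "K" (3x3 intrinsics, pixels), "R" (3x3) and "t" (3): a world point X has camera coordinates R X + t; the wrist camera has in their place "hand_eye" (4x4, takes a point from camera to tool coordinates, whose origin is the TCP and whose axes are the tool frame's). Camera axes: x right, y down, z forward; pixel columns grow to the right and rows downward; lengths in m; the calibration is good to about 2 mm. The wrist camera is an equidistant fisheye: a pixel r from the principal point sees the ray r / f radians off the axis. A picture is of the moment at which its call begins: read the wrist's pose just before it. camera_params takes no time and is no camera call.
- bot.hand_in(): hands the job in, once; it reports no verdict.
Trained networks look in the newest picture that a camera, given by its name, has taken for a name from the list of things; names that differ only in an ending like _2 or _b are one class to them, and where a whole thing is asked for, a point or a joint stands for the part that bears it (a point fixed in the world has none). Each returns a list of dicts, best first, with "score" (0 to 1); they miss things now and then, are a little off and sometimes report something else, mostly with a low value. They report only what shows in the picture. A call takes as long as a camera call. They do not tell look-alikes from the thing itself.
- bot.search_frame(camera, target): "extent" ([left, top, right, bottom] in pixels, round what is visible of it).
- bot.cut_out(camera, target): "pixels" (480x640 bool, what is visible of it) and "extent" ([left, top, right, bottom] in pixels, round what is visible of it).
- bot.place_of(camera, target): "xy" ([column, row] in pixels: a listed point, or the origin of a listed thing).
The state is a dict: "t": time; "q": joint angles; "joint_vel": joint speeds; "joint_torque": joint torques, N m; "eef_pos": TCP position; "tool_rot": TCP orientation; "contact_force": force on the tool from outside, world axes, zero at the start; "torque": the same for the moment, N m; "gripper_width": opening from 0.0 (shut) to 1.0 (fully open).
Only numpy, scipy, OpenCV 4.12 (cv2) and the standard library are available. Lean on these libraries where they do the work, as an engineer would, in place of code of your own. Each camera call takes 0.05 s, during which the arm holds its last target. There are 200 camera calls.

## Task

The lidded dish is standing in the way of the spring gauge's handle: first slide it along the bench, without lifting it, until it lies wholly inside the round outline. Then pull the gauge's handle out until the loose brass drag marker, which the gauge carries along, lines up with the black index clip, hold it there for a moment, and ease the handle back fully home without letting it snap, leaving the marker at the index. Do not push the marker with the fingers, and leave the other things on the bench alone.

Things in the scene. Friction and masses are not known exactly. Their poses are not given: they have to be found in the camera images.
- gauge: Fixed spring gauge: dark plate 260 (x) x 110 (y -50 to +60) x 10 mm, white spring housing to 52 mm height at the +x end, black nose guide to 44 mm height at x -125 to -105 mm. Origin: on the bench (z = 0), on the draw bar's axis, mid-length. The handle pulls out along -x. The marker's track, between two low lips, runs along x at y = +43 mm, from x = -110 to +60 mm.
- draw (a joint): Draw of the handle's bar, m: 0 home, stop at 0.118. Sprung home: 1.5 N plus 90 N/m of draw, drag 10 N per m/s; it runs back if let go. Its steel dog over the track has its pushing face at gauge x = +30 mm - draw; it pushes the marker to -x and leaves it behind on the way back.
- grip (a point): Grip point on the handle, moving with it; at home at (-170, 0, 55) mm in the gauge's frame. The handle is an upright black paddle 12 mm thick (gauge x), 50 mm wide (gauge y), from 9 to 75 mm height: pinch it from above across its thickness. The draw bar behind it is 14 mm wide, top at 30 mm height; the nose guide is 39 mm from the paddle.
- marker: Loose brass drag marker, 50 g, in the track: block 16 (gauge x) x 20 x 18 mm high with a 3 mm fin on its middle, 30 mm high in all. Origin: centre of its underside (10 mm above the bench), x axis along the gauge's. Stays where left. Starts 1 to 24 mm ahead of the dog; once the dog touches it, its centre is at gauge x = +22 mm - draw.
- index: Fixed index clip just outside the track (gauge y = +66 mm): black block 16 (x) x 12 x 26 mm high, with an upright steel blade 3 mm thick up to 42 mm height. Origin on the bench under the blade's middle, axes parallel to the gauge's: the marker is lined up when its fin is at x = 0 of this frame. Needs 60 to 98 mm of draw.
- dish: Loose closed dish, 90 mm in diameter and 22 mm high, about 95 g, clear below with a white lid; origin at the centre of its underside. Too wide to grasp: it is pushed along the bench. It starts 270 mm from the gauge's origin, in the handle's path.
- spot: Round outline drawn flat on the bench, a dark ring of 60 mm inner and 66 mm outer radius, nothing to bump into; origin at its centre.
- objective: Bystander: small dark metal microscope objective standing on end, 34 mm in diameter, 50 mm high; origin under its centre.
- mouse: Bystander: black wireless computer mouse, 100 x 58 x 33 mm; origin under its centre.
- slidebox: Bystander: grey box with white lid, 102 x 87 mm, 34 mm high; origin under its centre.
Not all that is in view belongs to the job. What is shaped like the dish but brown is not meant.

How it is judged:
By the outcome, as a careful person would: the job done as asked, in the order asked, and still so for the second after the job is handed in, with the robot touching nothing.
It also fails if it takes over 58 s, if anything falls off the work surface, if the arm or the gripper's body presses on something with over 40 N, if the wrist force passes 120 N, or if a joint passes its speed limit or range.

## Working session

There is one attempt and no reset: what is moved stays moved. The work goes in short steps, Python scripts to look and compute and a shell command to move; the robot and the scene stay as the last step left them, time stands still between calls to the robot, and variables do not carry over. Pictures are saved under pics/ and viewed, about 8 in all and at most 12, crops included, and the job is handed in when it is done.

```bash
mkdir -p pics; cat > h.py <<'E'
import numpy as np, cv2
from station import bot
from scipy.spatial.transform import Rotation as Ro
def ray(cam,uv,z,obs=None):
    p=bot.camera_params(cam);K=np.array(p["K"])
    R=np.array(p["R"]);t=np.array(p["t"])
    d=R.T@(np.linalg.inv(K)@np.array([uv[0],uv[1],1.]));c=-R.T@t
    return c+d*(z-c[2])/d[2]
def pix(cam,X):
    p=bot.camera_params(cam);v=np.array(p["K"])@(np.array(p["R"])@np.array(X)+np.array(p["t"]));return v[:2]/v[2]
E
python3 - <<'E'
from h import *
o=bot.get_obs();print({k:np.round(v,3) for k,v in o.items()})
for c in("top","side"):
    im=bot.read_camera(c);cv2.imwrite(f"pics/{c}0.png",im)
    print(c,{k:np.round(v,3).tolist() for k,v in bot.camera_params(c).items()})
    for n in("gauge","grip","marker","index","dish","spot","objective","mouse","slidebox"):
        zz={"grip":.055,"marker":.01}.get(n,0)
        for r in bot.place_of(c,n)[:3]:print(c,n,round(r["score"],2),np.round(r["xy"],1),np.round(ray(c,r["xy"],zz),3))
E
```

```text
{'t': np.float64(0.0), 'q': array([-1.289,  0.478,  0.022,  1.556, -0.011,  1.109, -0.083]), 'joint_vel': array([-0.   , -0.002,  0.   , -0.001, -0.003,  0.001,  0.001]), 'joint_torque': array([-1.0000e-03, -5.9646e+01,  1.6080e+00, -2.8120e+01,  1.2000e-02,
        9.0000e-03,  0.0000e+00]), 'eef_pos': array([0.256, 0.624, 0.23 ]), 'tool_rot': array([-0.693,  0.694, -0.137,  0.137]), 'contact_force': array([ 0.084,  0.748, -0.402]), 'torque': array([ 0.011,  0.012, -0.027]), 'gripper_width': np.float64(1.0)}
top {'K': [[533.669, 0.0, 326.854], [0.0, 533.669, 245.259], [0.0, 0.0, 1.0]], 'R': [[-0.011, -1.0, -0.006], [-0.98, 0.012, -0.197], [0.198, 0.004, -0.98]], 't': [0.029, 0.551, 0.826]}
top gauge 0.98 [474.1 255.1] [ 0.541 -0.234  0.   ]
top grip 0.61 [382.3 271. ] [ 0.507 -0.068  0.055]
top marker 0.6 [479.5 227.6] [ 0.588 -0.244  0.01 ]
top index 0.53 [441.  221.7] [ 0.602 -0.18   0.   ]
top dish 0.75 [326.8 290.4] [0.482 0.024 0.   ]
top spot 0.57 [171.  239.1] [0.576 0.298 0.   ]
top spot 0.22 [328.3 288.7] [0.485 0.021 0.   ]
top objective 0.85 [234.  174.2] [0.695 0.189 0. 
[... 281 characters left out ...]
452, 0.29, 0.596]}
side gauge 0.61 [408.  394.1] [ 0.536 -0.231  0.   ]
side gauge 0.28 [434.9 271.1] [ 0.708 -0.088  0.   ]
side grip 0.7 [332.8 301.1] [ 0.509 -0.072  0.055]
side marker 0.49 [441.7 382.1] [ 0.585 -0.245  0.01 ]
side index 0.69 [418.  339.5] [ 0.602 -0.172  0.   ]
side dish 0.73 [289.2 282.6] [0.484 0.025 0.   ]
side dish 0.68 [272.3 431.4] [ 0.347 -0.174  0.   ]
side dish 0.64 [203.4 312. ] [0.337 0.05  0.   ]
side spot 0.92 [266.5 167.7] [0.582 0.301 0.   ]
side objective 0.71 [345.5 179.1] [0.703 0.184 0.   ]
side mouse 0.92 [440.7 271.7] [ 0.716 -0.094  0.   ]
side slidebox 0.95 [274.1 430.5] [ 0.35  -0.174  0.   ]
side slidebox 0.19 [333.1 299.2] [ 0.529 -0.042  0.   ]
```

View pics/top0.png

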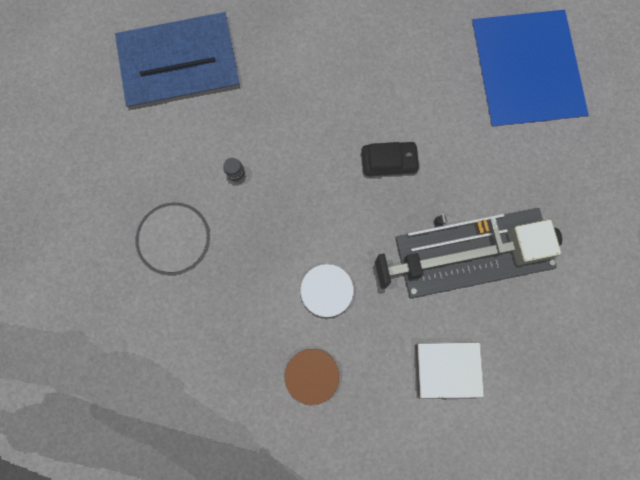

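View pics/side0.png

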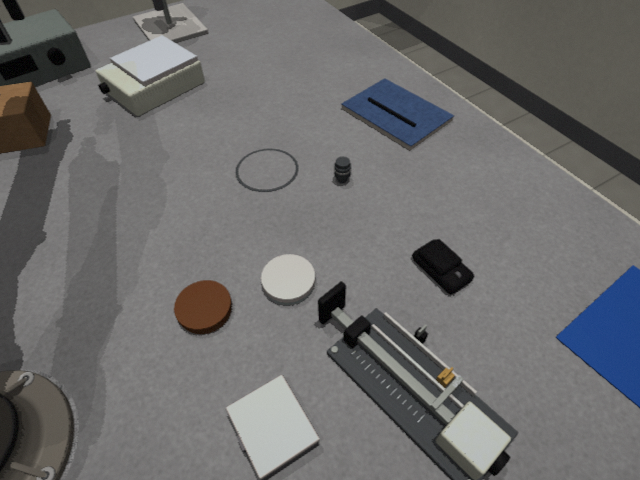

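Top view shows the white-lidded dish at (327,290) just beyond the handle (382,271). The ring is at (173,239), marker at (483,227) and index clip at (440,221). Look-alikes for the dish:
- Brown disc at (312,376): brown, so excluded.
- White square slidebox at (450,370): wrong shape.

I choose (327,290) and will check it in a crop.

```bash
python3 - <<'E'
from h import *
for c in("top","side"):
    im=bot.read_camera(c)
    for r in bot.cut_out(c,"dish")[:3]:
        m=r["pixels"].astype(np.uint8);M=cv2.moments(m,True);uv=(M["m10"]/M["m00"],M["m01"]/M["m00"])
        print(c,"dish",round(r["score"],2),np.round(uv,1),M["m00"],np.round(ray(c,uv,.018),4),im[m>0].mean(0).round())
    for r in bot.cut_out(c,"spot")[:2]:
        e=r["extent"];uv=((e[0]+e[2])/2,(e[1]+e[3])/2);print(c,"spot",round(r["score"],2),np.round(e),np.round(ray(c,uv,0),4))
    # project circle outline checks
    if c=="top":
        v=cv2.resize(im[190:330,290:570],None,fx=2.8,fy=2.8,interpolation=cv2.INTER_CUBIC)
        cv2.imwrite("pics/crop1.png",v)
        
o=bot.get_obs();q=o["tool_rot"];R=Ro.from_quat(q,scalar_first=True).as_matrix();print(R.round(3),bot.camera_params("wrist"))
E
```

```text
top dish 0.9 [326.1 290.4] 2216.0 [0.4803 0.0249 0.018 ] [212. 205. 199.]
top dish 0.78 [311.2 376.6] 2438.0 [0.3388 0.0509 0.018 ] [ 70.  94. 131.]
top spot 0.7 [137. 204. 210. 277.] [0.5732 0.2934 0.    ]
side dish 0.84 [288.1 279.1] 2120.0 [0.4809 0.0213 0.018 ] [169. 175. 176.]
side dish 0.61 [203.2 306.5] 2457.0 [0.3406 0.0476 0.018 ] [37. 57. 90.]
side spot 0.69 [237. 149. 301. 194.] [0.5803 0.2874 0.    ]
[[ 0.925 -0.     0.38 ]
 [-0.38   0.     0.925]
 [-0.    -1.     0.   ]] {'K': array([[371.64829954,   0.        , 323.72281488],
       [  0.        , 371.64829954, 242.62364442],
       [  0.        ,   0.        ,   1.        ]]), 'hand_eye': array([[ 1.01191204e-04,  9.66199567e-01,  2.57795242e-01,
        -6.43960821e-02],
       [-6.13347844e-04, -2.57795135e-01,  9.66199406e-01,
        -1.43531572e-01],
       [ 9.99999807e-01, -2.55889037e-04,  5.66529821e-04,
        -5.54047675e-04],
       [ 0.00000000e+00,  0.00000000e+00,  0.00000000e+00,
         1.00000000e+00]])}
```

View pics/crop1.png

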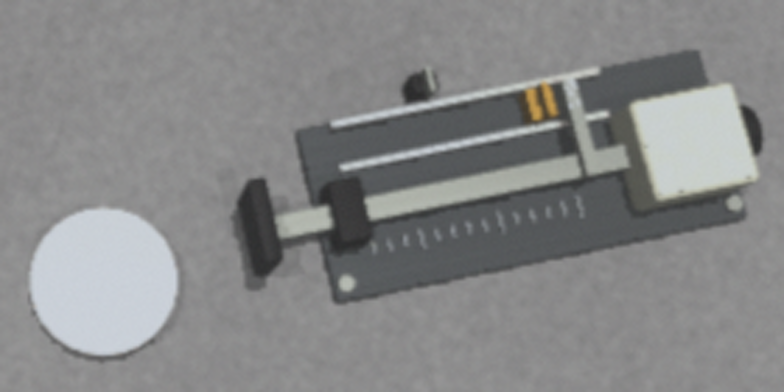

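The crop confirms the white-lidded dish at (104,281), with the handle paddle at (258,226) in its direction. Next I'll fit the gauge from its plate corners.

```bash
python3 - <<'E'
from h import *
cr=np.array([(297,130),(697,50),(747,215),(340,300)])/2.8+[290,190]
G=np.array([(-.13,.06),(.13,.06),(.13,-.05),(-.13,-.05)])
W=np.array([ray("top",c,.01)[:2] for c in cr])
a=Ro.align_vectors
from scipy.optimize import least_squares
f=lambda p:(np.c_[np.cos(p[2])*G[:,0]-np.sin(p[2])*G[:,1],np.sin(p[2])*G[:,0]+np.cos(p[2])*G[:,1]]+p[:2]-W).ravel()
s=least_squares(f,[.54,-.23,-1.38]);p=s.x;print(p,np.degrees(p[2]),s.fun.round(4))
c,n=np.cos(p[2]),np.sin(p[2]);R=np.array([[c,-n],[n,c]])
print("grip",R@[-.17,0]+p[:2],"dish gauge",R.T@(np.array([.481,.0235])-p[:2]),"index",R.T@(np.array([.602,-.176])-p[:2]),"marker",R.T@(np.array([.587,-.2445])-p[:2]))
im=bot.read_camera("top")
g=cv2.cvtColor(im,cv2.COLOR_BGR2GRAY)[195:285,128:220]
b=((cv2.blur(g,(25,25)).astype(int)-g)>14).astype(np.uint8)
ys,xs=np.nonzero(b);
n,l,st,_=cv2.connectedComponentsWithStats(b);k=1+st[1:,4].argmax();ys,xs=np.nonzero(l==k)
e=cv2.fitEllipse(np.c_[xs+128,ys+195].astype(np.float32));print(e,ray("top",e[0],0))
D=np.array([.481,.0235]);S=ray("top",e[0],0)[:2];d=S-D;L=np.linalg.norm(d);d/=L
o=bot.get_obs();T=Ro.from_quat(o["tool_rot"],scalar_first=True).as_matrix()
want=np.array([d[1],-d[0],0]);ang=np.degrees(np.arctan2(want[1],want[0]))-np.degrees(np.arctan2(T[1,2],T[0,2]))
P=np.r_[D-.052*d,.0]; print("dir",d,L,"start",P,"yaw turn world",ang,ang+180)
print("shift tool to z.12", T.T@(np.r_[P[:2],.12]-o["eef_pos"]))
E
```

```text
[ 0.54060635 -0.23613425 -1.37764405] -78.933189788966 [ 0.0004  0.0009  0.002  -0.0015 -0.0009 -0.0014 -0.0015  0.002 ]
grip [ 0.50797425 -0.06929557] dish gauge [-0.26624775 -0.00866021] index [-0.04723127  0.07179496] marker [0.0171156  0.04392508]
((172.19471740722656, 238.36912536621094), (68.61016845703125, 72.88533782958984), 55.05008316040039) [0.57752389 0.29549241 0.        ]
dir [0.33444201 0.94241633] 0.28861173333336443 start [ 0.46360902 -0.02550565  0.        ] yaw turn world -87.20572200097075 92.79427799902925
shift tool to z.12 [ 0.43857041  0.11127688 -0.52243631]
```

```bash
python3 -m crank '[{"linear":[0.02,0.005,-0.03],"dr":[0,6,0],"hand":0.41},{"linear":[0.04,0.01,-0.06],"dr":[0,12,0],"hand":0.41},{"linear":[0.08,0.02,-0.1],"dr":[0,18,0],"hand":0.41},{"linear":[0.22,0.055,-0.26],"dr":[0,60,0],"hand":0.41},{"linear":[0.22,0.055,-0.26],"dr":[0,60,0],"hand":0.41},{"linear":[0.22,0.055,-0.26],"dr":[0,60,0],"hand":0.41},{"linear":[0.22,0.055,-0.26],"dr":[0,60,0],"hand":0.41},{"linear":[0.22,0.055,-0.26],"dr":[0,60,0],"hand":0.41},{"linear":[0.22,0.055,-0.26],"dr":[0,60,0],"hand":0.41},{"linear":[0.22,0.055,-0.26],"dr":[0,60,0],"hand":0.41}]' 40
cat >> h.py <<'E'
def goto(P,jaw_deg):
    o=bot.get_obs();T=Ro.from_quat(o["tool_rot"],scalar_first=True).as_matrix()
    a=np.degrees(np.arctan2(T[1,2],T[0,2]));dy=(jaw_deg-a+180)%360-180
    z=Ro.from_euler("z",jaw_deg,degrees=True).as_matrix()[:,0]
    Tw=np.c_[np.cross([0,0,-1],z),[0,0,-1],z]
    print("t",round(float(o["t"]),2),"pos",o["eef_pos"].round(4),"jaw",a.round(2),"w",round(float(o["gripper_width"]),3),"F",o["contact_force"].round(2))
    print("shift",(T.T@(np.array(P)-o["eef_pos"])).round(4),"dr",np.degrees(Ro.from_matrix(T.T@Tw).as_rotvec()).round(2))
E
python3 -c "
from h import *
goto([.4636,-.0255,.12],-19.54)"
```

```text
t: 2.18
eef_pos: [0.3626, 0.2942, 0.1757]
tool_rot: [-0.528, 0.53, -0.469, 0.469]
contact_force: [0.2, -0.7, 0.2]
gripper_width: 0.706
t 2.18 pos [0.3626 0.2942 0.1757] jaw 6.91 w 0.706 F [ 0.21 -0.72  0.15]
shift [0.3294 0.0565 0.0619] dr [ 0.03 26.45  0.16]
```

```bash
python3 -m crank '[{"linear":[0.04,0.007,0.0075],"dr":[0,6,0],"hand":0.41},{"linear":[0.08,0.014,0.015],"dr":[0,12,0],"hand":0.41},{"linear":[0.12,0.021,0.0225],"dr":[0,18,0],"hand":0.41},{"linear":[0.16,0.028,0.03],"dr":[0,24,0],"hand":0.41},{"linear":[0.2,0.035,0.0375],"dr":[0,26.45,0.1],"hand":0.41},{"linear":[0.24,0.042,0.045],"dr":[0,26.45,0.1],"hand":0.41},{"linear":[0.28,0.048,0.0525],"dr":[0,26.45,0.1],"hand":0.41},{"linear":[0.315,0.0565,0.059],"dr":[0,26.45,0.1],"hand":0.41},{"linear":[0.3294,0.0565,0.0619],"dr":[0,26.45,0.1],"hand":0.41},{"linear":[0.3294,0.0565,0.0619],"dr":[0,26.45,0.1],"hand":0.41}]'
python3 - <<'E'
from h import *
goto([.4636,-.0255,.009],-19.54)
cv2.imwrite("pics/w1.png",bot.read_camera("wrist"))
for n in("dish","grip"):
    for r in bot.place_of("wrist",n)[:2]:print(n,r)
E
```

```text
t: 3.02
eef_pos: [0.4677, -0.0215, 0.1199]
tool_rot: [-0.411, 0.41, -0.576, 0.576]
contact_force: [0.1, -0.2, -0.2]
gripper_width: 0.704
t 3.02 pos [ 0.4677 -0.0215  0.1199] jaw -19.06 w 0.704 F [ 0.11 -0.21 -0.18]
shift [ 0.0052  0.1109 -0.0027] dr [-0.07  0.48 -0.03]
dish {'xy': [135.4, 203.2], 'score': 0.79}
dish {'xy': [318.7, 167.7], 'score': 0.67}
grip {'xy': [410.2, 308.1], 'score': 0.59}
```

View pics/w1.png

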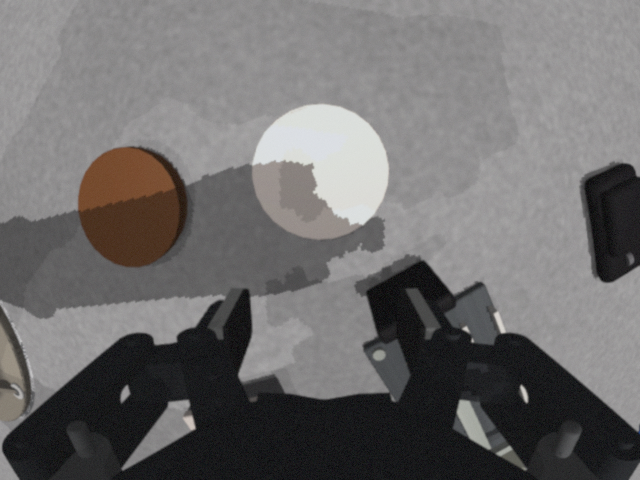

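The wrist view shows the white dish centred at (320,172) ahead of the open fingers. The brown disc is on the left, and the handle is at (410,300) under the right finger. I'll measure both from here.

```bash
cat >> h.py <<'E'
def wray(uv,z):
    o=bot.get_obs();p=bot.camera_params("wrist");K=p["K"];H=p["hand_eye"]
    d=np.array([uv[0]-K[0,2],uv[1]-K[1,2]]);r=np.hypot(*d);th=r/K[0,0];d=d/max(r,1e-9)
    v=np.r_[d*np.sin(th),np.cos(th)]
    T=Ro.from_quat(o["tool_rot"],scalar_first=True).as_matrix()
    c=o["eef_pos"]+T@H[:3,3];w=T@H[:3,:3]@v
    return c+w*(z-c[2])/w[2]
def wpix(X):
    o=bot.get_obs();p=bot.camera_params("wrist");K=p["K"];H=p["hand_eye"]
    T=Ro.from_quat(o["tool_rot"],scalar_first=True).as_matrix()
    v=H[:3,:3].T@(T.T@(np.array(X)-o["eef_pos"])-H[:3,3]);th=np.arctan2(np.hypot(v[0],v[1]),v[2])
    return K[:2,2]+K[0,0]*th*v[:2]/np.hypot(v[0],v[1])
E
python3 - <<'E'
from h import *
im=cv2.imread("pics/w1.png")
print("lid",wray((320.5,171.5),.022),[wray(p,.022)[:2].round(4) for p in((252,172),(389,172),(320,104),(320,239))])
# paddle top corners outer edge
print("paddle outer",wray((367,293),.075),wray((418,262),.075))
E
```

```text
lid [0.4806355  0.02942325 0.022     ] [array([0.4382, 0.0441]), array([0.5231, 0.0152]), array([0.4945, 0.0712]), array([ 0.4658, -0.0132])]
paddle outer [ 0.48523277 -0.0379016   0.075     ] [ 0.51697766 -0.02989142  0.075     ]
```

```bash
python3 - <<'E'
from h import *
p=np.array([.5406,-.2361]);a=-1.3776;c,n=np.cos(a),np.sin(a);R=np.array([[c,-n],[n,c]])
for g in((-.176,-.025),(-.176,.025),(-.164,.025),(-.164,-.025)):
    for z in(.075,.009): print(g,z,wpix(np.r_[R@g+p,z]).round(), pix("top",np.r_[R@g+p,z]).round(), pix("side",np.r_[R@g+p,z]).round())
E
```

```text
(-0.176, -0.025) 0.075 [377. 339.] [384. 284.] [316. 301.]
(-0.176, -0.025) 0.009 [365. 296.] [381. 289.] [317. 322.]
(-0.176, 0.025) 0.075 [453. 299.] [377. 254.] [340. 281.]
(-0.176, 0.025) 0.009 [424. 264.] [374. 261.] [340. 303.]
(-0.164, 0.025) 0.075 [460. 315.] [385. 253.] [346. 286.]
(-0.164, 0.025) 0.009 [431. 277.] [381. 260.] [345. 308.]
(-0.164, -0.025) 0.075 [385. 354.] [392. 283.] [321. 306.]
(-0.164, -0.025) 0.009 [372. 308.] [387. 288.] [322. 327.]
```

The black shape's visible edge is the paddle's foot. The projected foot corners (365,296) and (424,264) match it, so the gauge fit is good.

```bash
python3 - <<'E'
from h import *
goto([.464,-.0195,.009],-19.8)
E
```

```text
t 3.17 pos [ 0.4666 -0.0166  0.1199] jaw -18.68 w 0.709 F [-0.49  0.78  0.16]
shift [ 0.0039  0.1109 -0.0015] dr [ 0.03  1.12 -0.13]
```

```bash
python3 -m crank '[{"linear":[0.0,0.02,0],"dr":[0,0,0],"hand":0.41},{"linear":[0.0,0.02,0],"dr":[0,0,0],"hand":0.41},{"linear":[0.0,0.02,0],"dr":[0,0,0],"hand":0.41}]'; python3 - <<'E'
from h import *
goto([.464,-.0195,.009],-19.8)
E
```

```text
t: 3.42
eef_pos: [0.4656, -0.0163, 0.0995]
tool_rot: [0.412, -0.413, 0.575, -0.573]
contact_force: [-0.5, 0.7, -0.5]
gripper_width: 0.705
t 3.42 pos [ 0.4656 -0.0163  0.0995] jaw -18.62 w 0.705 F [-0.47  0.72 -0.46]
shift [ 0.0037  0.0905 -0.0003] dr [ 0.14  1.18 -0.07]
```

```bash
python3 -m crank '[{"linear":[0.0037,0.02,0],"dr":[0,1.2,0],"hand":0.41},{"linear":[0.0037,0.045,0],"dr":[0,1.2,0],"hand":0.41},{"linear":[0.0037,0.07,0],"dr":[0,1.2,0],"hand":0.41},{"linear":[0.0037,0.085,0],"dr":[0,1.2,0],"hand":0.41},{"linear":[0.0037,0.0905,0],"dr":[0,1.2,0],"hand":0.41},{"linear":[0.0037,0.0905,0],"dr":[0,1.2,0],"hand":0.41},{"linear":[0.0037,0.0905,0],"dr":[0,1.2,0],"hand":0.41}]'; python3 - <<'E'
from h import *
cv2.imwrite("pics/w2.png",bot.read_camera("wrist"))
S=np.array([.5775,.2955]);d=np.array([.339,.941])
goto(np.r_[S-.0445*d,.009],-19.8)
for r in bot.cut_out("wrist","dish")[:2]:print(r["score"],r["extent"])
E
```

```text
t: 4.0
eef_pos: [0.4658, -0.0208, 0.0101]
tool_rot: [0.407, -0.405, 0.579, -0.579]
contact_force: [-0.3, -0.1, 1.0]
gripper_width: 0.701
t 4.05 pos [ 0.4662 -0.0209  0.0104] jaw -19.96 w 0.707 F [-0.26  0.39  1.16]
shift [-0.2909  0.0021 -0.0033] dr [-0.06 -0.16 -0.15]
0.78 [198.6, 67.6, 441.6, 307.2]
0.75 [0.0, 159.1, 112.9, 341.8]
```

View pics/w2.png

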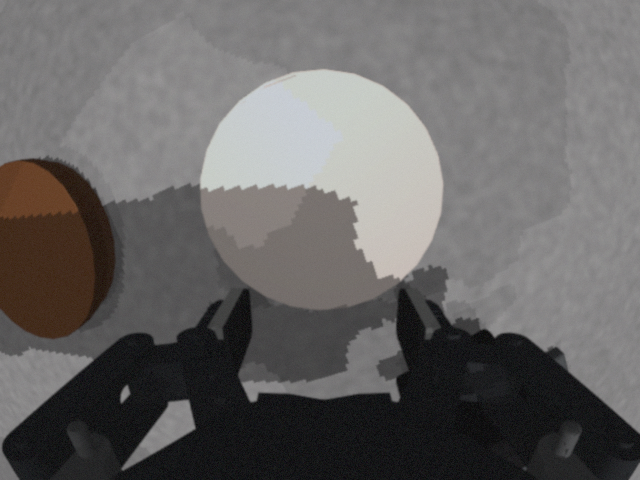

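The dish is centred between the fingertips (left one at 240,300, right one at 405,300), just about touching. I'll push along tool -x.

```bash
python3 -m crank '[{"linear":[-0.004,0,0],"dr":[0,0,0],"hand":0.41},{"linear":[-0.012,0,0],"dr":[0,0,0],"hand":0.41},{"linear":[-0.024,0.001,0],"dr":[0,0,0],"hand":0.41},{"linear":[-0.038,0.001,0],"dr":[0,0,0],"hand":0.41},{"linear":[-0.053,0.001,0],"dr":[0,0,0],"hand":0.41},{"linear":[-0.068,0.001,-0.001],"dr":[0,0,0],"hand":0.41},{"linear":[-0.083,0.001,-0.001],"dr":[0,0,0],"hand":0.41},{"linear":[-0.098,0.001,-0.001],"dr":[0,0,0],"hand":0.41},{"linear":[-0.113,0.001,-0.001],"dr":[0,0,0],"hand":0.41},{"linear":[-0.128,0.001,-0.001],"dr":[0,0,0],"hand":0.41}]' | head -2
python3 -m crank '[{"linear":[-0.014,0,0],"dr":[0,0,0],"hand":0.41},{"linear":[-0.028,0,0],"dr":[0,0,0],"hand":0.41},{"linear":[-0.042,0,-0.001],"dr":[0,0,0],"hand":0.41},{"linear":[-0.056,0,-0.001],"dr":[0,0,0],"hand":0.41},{"linear":[-0.070,0,-0.001],"dr":[0,0,0],"hand":0.41},{"linear":[-0.084,0,-0.001],"dr":[0,0,0],"hand":0.41},{"linear":[-0.098,0,-0.002],"dr":[0,0,0],"hand":0.41},{"linear":[-0.110,0,-0.002],"dr":[0,0,0],"hand":0.41},{"linear":[-0.118,0,-0.002],"dr":[0,0,0],"hand":0.41},{"linear":[-0.121,0,-0.002],"dr":[0,0,0],"hand":0.41}]' | head -2
python3 -m crank '[{"linear":[0,0,0],"dr":[0,0,0],"hand":0.41}]' 
python3 - <<'E'
from h import *
S=np.array([.5775,.2955]);d=np.array([.339,.941])
goto(np.r_[S-.0445*d,.009],-19.8)
im=bot.read_camera("wrist")
for r in bot.cut_out("wrist","dish")[:1]:
    e=r["extent"];print(e,wray(((e[0]+e[2])/2,(e[1]+e[3])/2),.022))
im=bot.read_camera("top");cv2.imwrite("pics/t2.png",im)
for r in bot.cut_out("top","dish")[:2]:
    m=r["pixels"];ys,xs=np.nonzero(m);print(r["score"],ray("top",(xs.mean(),ys.mean()),.018))
cv2.imwrite("pics/t2c.png",cv2.resize(im[160:330,90:290],None,fx=3,fy=3))
E
```

```text
t: 4.93
eef_pos: [0.5085, 0.1013, 0.0087]
t: 5.77
eef_pos: [0.548, 0.2158, 0.0086]
t: 5.85
eef_pos: [0.5477, 0.2148, 0.0086]
tool_rot: [0.406, -0.405, 0.579, -0.578]
contact_force: [0.5, -1.2, 0.2]
gripper_width: 0.707
t 5.85 pos [0.5477 0.2148 0.0086] jaw -19.92 w 0.707 F [ 0.54 -1.17  0.23]
shift [-0.0415 -0.0003  0.0006] dr [ 0.02 -0.12 -0.12]
0.76 [0.33881708 0.05087817 0.018     ]
0.69 [0.53075871 0.274378   0.018     ]
```

View pics/t2c.png

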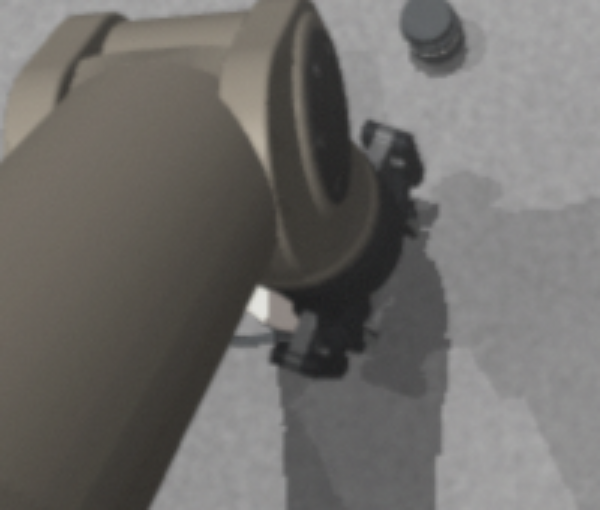

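The arm hides the dish from the top camera, so I'll use the wrist camera.

```bash
python3 - <<'E'
from h import *
im=bot.read_camera("wrist");cv2.imwrite("pics/w3.png",im)
for n in("dish","spot"):
  for r in bot.search_frame("wrist",n)[:2]:
    e=r["extent"];print(n,r["score"],np.round(e))
E
```

```text
dish 0.71 [201.  75. 447. 319.]
spot 0.82 [169.   0. 485. 196.]
```

View pics/w3.png

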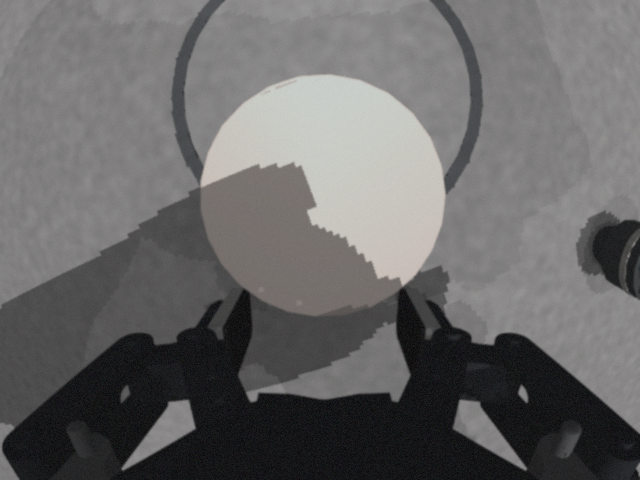

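The dish is centred at (323,196) and the ring surrounds it ahead, about columns 178 to 477. I'll fit the ring's centre and work out the remaining push.

```bash
python3 - <<'E'
from h import *
from scipy.optimize import least_squares
im=cv2.imread("pics/w3.png");g=cv2.GaussianBlur(cv2.cvtColor(im,cv2.COLOR_BGR2GRAY),(5,5),0).astype(int)
pts=[]
for r in range(30,165,6):
    for a,b in((168,205),(435,487)):
        c=a+g[r,a:b].argmin();pts.append((c,r,g[r,c]))
P=np.array([wray(p[:2],0)[:2] for p in pts])
s=least_squares(lambda c:np.hypot(*(P-c).T)-.063,[.577,.295],loss="soft_l1",f_scale=.001);print("ring",s.x,s.fun.round(3))
# lid centre
E=np.array([wray(p,.022)[:2] for p in((201,190),(445,190),(322,75),(262,91),(385,92),(225,115),(420,115))])
s2=least_squares(lambda c:np.hypot(*(E-c).T)-.045,[.56,.26]);print("dish",s2.x,s2.fun.round(3))
o=bot.get_obs();T=Ro.from_quat(o["tool_rot"],scalar_first=True).as_matrix()
print("left tool",T.T@np.r_[s.x-s2.x,0])
E
```

```text
ring [0.57902066 0.29570653] [-0.     0.     0.001  0.     0.001  0.    -0.     0.001  0.001  0.002
  0.002 -0.     0.001  0.001  0.001  0.001 -0.001  0.002  0.001 -0.
 -0.001  0.001  0.    -0.     0.001  0.002  0.001  0.     0.     0.002
  0.001  0.     0.001  0.001  0.001  0.     0.001  0.001  0.002  0.
  0.002  0.    -0.002  0.002  0.002 -0.001]
dish [0.56333857 0.25585037] [-0.    -0.    -0.001 -0.001 -0.001  0.001  0.001]
left tool [-4.28166355e-02  7.03809972e-05  1.08243420e-03]
```

Push a further 42 mm, stop gently, back off 12 mm, then rise.

```bash
python3 -m crank '[{"linear":[-0.006,0,0],"dr":[0,0,0],"hand":0.41},{"linear":[-0.014,0,0],"dr":[0,0,0],"hand":0.41},{"linear":[-0.023,0,0.001],"dr":[0,0,0],"hand":0.41},{"linear":[-0.031,0,0.001],"dr":[0,0,0],"hand":0.41},{"linear":[-0.037,0,0.001],"dr":[0,0,0],"hand":0.41},{"linear":[-0.041,0,0.001],"dr":[0,0,0],"hand":0.41},{"linear":[-0.042,0,0.001],"dr":[0,0,0],"hand":0.41},{"linear":[-0.042,0,0.001],"dr":[0,0,0],"hand":0.41},{"linear":[-0.036,0,0.001],"dr":[0,0,0],"hand":0.41},{"linear":[-0.022,0,0.001],"dr":[0,0,0],"hand":0.41}]' |head -2
python3 -m crank '[{"linear":[0.02,-0.005,0],"dr":[0,0,0],"hand":0.41},{"linear":[0.02,-0.04,0],"dr":[0,0,0],"hand":0.41},{"linear":[0.04,-0.08,0],"dr":[0,0,0],"hand":0.41},{"linear":[0.07,-0.12,0],"dr":[0,0,0],"hand":0.41},{"linear":[0.1,-0.12,0],"dr":[0,0,0],"hand":0.41},{"linear":[0.1,-0.12,0],"dr":[0,0,0],"hand":0.41},{"linear":[0.1,-0.12,0],"dr":[0,0,0],"hand":0.41}]'
python3 - <<'E'
from h import *
from scipy.optimize import least_squares
im=bot.read_camera("wrist");cv2.imwrite("pics/w4.png",im)
for n in("dish","spot"):
  for r in bot.search_frame("wrist",n)[:2]:
    e=r["extent"];print(n,r["score"],np.round(e),wray(((e[0]+e[2])/2,(e[1]+e[3])/2),.02 if n=="dish" else 0))
E
```

```text
t: 7.03
eef_pos: [0.5561, 0.2352, 0.0088]
t: 7.62
eef_pos: [0.521, 0.1363, 0.1295]
tool_rot: [0.405, -0.403, 0.581, -0.58]
contact_force: [-0.1, 2.4, -0.1]
gripper_width: 0.706
dish 0.82 [256.   2. 385.  65.] [0.56894448 0.2745583  0.02      ]
dish 0.8 [122. 387. 194. 432.] [0.31834615 0.03747759 0.02      ]
spot 0.97 [234.   2. 413.  97.] [0.56838012 0.26852961 0.        ]
```

View pics/w4.png

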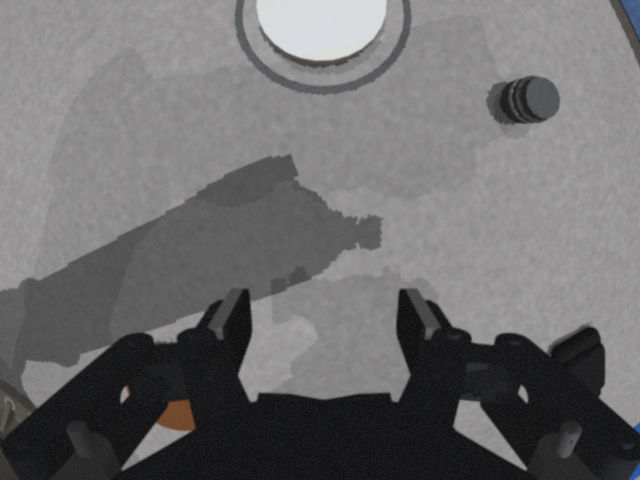

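The picture shows the lid (256–385, bottom 65) within the ring (236–411, bottom 95), with a gap at both sides and the bottom. I'll go to the handle now and check the far side from the top view as the arm clears.

```bash
python3 -m crank '[{"linear":[0,0,0],"dr":[0,0,0],"hand":-0.06}]' |head -1
python3 -c "
from h import *
goto([.508,-.0693,.13],-78.93)"
```

```text
t: 7.85
t 7.85 pos [0.5215 0.1406 0.1278] jaw -19.91 w 0.576 F [-0.17  0.03 -0.08]
shift [ 0.2019 -0.0025  0.0588] dr [ 1.000e-01  5.902e+01 -2.000e-02]
```

```bash
python3 -m crank '[{"linear":[0.02,-0.001,0.006],"dr":[0,6,0],"hand":-0.06},{"linear":[0.045,-0.001,0.012],"dr":[0,12,0],"hand":-0.06},{"linear":[0.07,-0.002,0.02],"dr":[0,19,0],"hand":-0.06},{"linear":[0.1,-0.002,0.03],"dr":[0,26,0],"hand":-0.06},{"linear":[0.13,-0.002,0.038],"dr":[0,33,0],"hand":-0.06},{"linear":[0.16,-0.002,0.047],"dr":[0,40,0],"hand":-0.06},{"linear":[0.18,-0.002,0.053],"dr":[0,47,0],"hand":-0.06},{"linear":[0.195,-0.002,0.057],"dr":[0,54,0],"hand":-0.06},{"linear":[0.2019,-0.002,0.0588],"dr":[0,59,0],"hand":-0.06},{"linear":[0.2019,-0.002,0.0588],"dr":[0,59,0],"hand":-0.06}]' |head -1
python3 -m crank '[{"linear":[0,0,0],"dr":[0,0,0],"hand":-0.06},{"linear":[0,0,0],"dr":[0,0,0],"hand":-0.06}]' |head -1
python3 - <<'E'
from h import *
from scipy.optimize import least_squares
goto([.508,-.0693,.038],-78.93)
w=bot.read_camera("wrist");t=bot.read_camera("top")
for r in bot.cut_out("top","dish")[:2]:
    ys,xs=np.nonzero(r["pixels"]);print("dish top",round(r["score"],2),ray("top",(xs.mean(),ys.mean()),.018))
for n in("grip",):
  for r in bot.place_of("wrist",n)[:2]:print(n,r,wray(r["xy"],.055))
  for r in bot.place_of("top",n)[:2]:print(n,r,ray("top",r["xy"],.055))
v=np.zeros((480,800,3),np.uint8);v[:,:640]=w
v[:160,640:800]=cv2.resize(t[190:290,122:222],(160,160));cv2.imwrite("pics/w5.png",v)
p=np.array([.5406,-.2361]);a=-1.3776;c,n=np.cos(a),np.sin(a);R=np.array([[c,-n],[n,c]])
for g in((-.176,-.025),(-.176,.025),(-.164,.025),(-.164,-.025)): print(g,wpix(np.r_[R@g+p,.075]).round())
E
```

```text
t: 8.68
t: 8.85
t 8.85 pos [ 0.5083 -0.0687  0.1298] jaw -78.73 w 0.465 F [-0.56 -0.13 -0.17]
shift [0.0004 0.0918 0.0007] dr [0.11 0.2  0.01]
dish top 0.6 [0.57603168 0.29442244 0.018     ]
dish top 0.36 [0.6976274 0.1876453 0.018    ]
grip {'xy': [323.7, 250.5], 'score': 0.98} [ 0.51044616 -0.06914924  0.055     ]
(-0.176, -0.025) [312. 305.]
(-0.176, 0.025) [312. 221.]
(-0.164, 0.025) [334. 221.]
(-0.164, -0.025) [333. 305.]
```

View pics/w5.png

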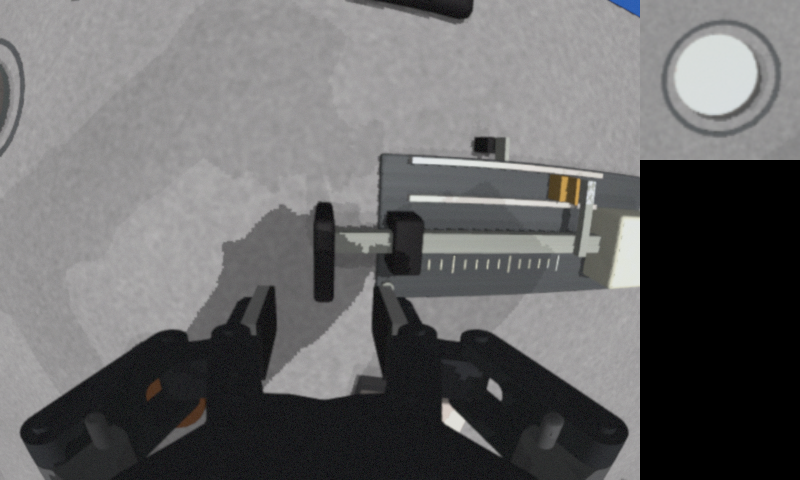

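The inset shows the dish clearly inside the ring. In the wrist view the paddle is at (323,252), between the jaws at columns 270 and 378. I'll descend and grip.

```bash
python3 -m crank '[{"linear":[-0.001,0.02,0],"dr":[0,0,0],"hand":-0.06},{"linear":[-0.002,0.045,0.0005],"dr":[0,0.2,0],"hand":-0.06},{"linear":[-0.002,0.07,0.0005],"dr":[0,0.2,0],"hand":-0.06},{"linear":[-0.002,0.086,0.0005],"dr":[0,0.2,0],"hand":-0.06},{"linear":[-0.002,0.092,0.0005],"dr":[0,0.2,0],"hand":-0.06},{"linear":[-0.002,0.092,0.0005],"dr":[0,0.2,0],"hand":-0.06}]' 50
python3 -m crank '[{"linear":[0,0,0],"dr":[0,0,0],"hand":-1},{"linear":[0,0,0],"dr":[0,0,0],"hand":-1},{"linear":[0,0,0],"dr":[0,0,0],"hand":-1},{"linear":[0,0,0],"dr":[0,0,0],"hand":-1},{"linear":[0,0,0],"dr":[0,0,0],"hand":-1},{"linear":[0,0,0],"dr":[0,0,0],"hand":-1}]' 60
python3 - <<'E'
from h import *
im=bot.read_camera("wrist");cv2.imwrite("pics/w6.png",im)
cv2.imwrite("pics/t6.png",cv2.resize(bot.read_camera("top")[190:330,340:580],None,fx=3.3,fy=3.3,interpolation=cv2.INTER_CUBIC))
for c in("top","wrist","side"):
  if c=="side":bot.read_camera(c)
  for n in("marker","index"):
    for r in bot.place_of(c,n)[:1]:print(c,n,round(r["score"],2),np.round(r["xy"],1))
E
```

```text
t: 9.6
eef_pos: [0.5093, -0.0697, 0.0372]
tool_rot: [0.066, -0.068, 0.705, -0.703]
contact_force: [-0.7, 0.1, -0.7]
gripper_width: 0.47
t: 10.1
eef_pos: [0.5106, -0.068, 0.0394]
tool_rot: [0.068, -0.067, 0.705, -0.702]
contact_force: [-1.2, 4.7, 4.9]
gripper_width: 0.129
top marker 0.58 [477.1 226.8]
wrist marker 0.89 [632.7 210.9]
wrist index 0.78 [549.3 157.9]
side marker 0.6 [439.9 381.2]
side index 0.59 [418.5 342.4]
```

Gripped at about 11 mm. The index needs at least 60 mm of draw, so I'll draw 55 mm first and measure from there.

```bash
python3 -m crank '[{"linear":[0,0,-0.003],"dr":[0,0,0],"hand":-1},{"linear":[0,0,-0.008],"dr":[0,0,0],"hand":-1},{"linear":[0,0,-0.014],"dr":[0,0,0],"hand":-1},{"linear":[0,0,-0.021],"dr":[0,0,0],"hand":-1},{"linear":[0,0,-0.028],"dr":[0,0,0],"hand":-1},{"linear":[0,0,-0.035],"dr":[0,0,0],"hand":-1},{"linear":[0,0,-0.042],"dr":[0,0,0],"hand":-1},{"linear":[0,0,-0.048],"dr":[0,0,0],"hand":-1},{"linear":[0,0,-0.053],"dr":[0,0,0],"hand":-1},{"linear":[0,0,-0.055],"dr":[0,0,0],"hand":-1}]'
python3 -m crank '[{"linear":[0,0,0],"dr":[0,0,0],"hand":-1},{"linear":[0,0,0],"dr":[0,0,0],"hand":-1}]'
python3 - <<'E'
from h import *
w=bot.read_camera("wrist");cv2.imwrite("pics/w7.png",w)
for c in("wrist","top"):
  if c=="top":t=bot.read_camera(c);cv2.imwrite("pics/t7.png",t)
  for n in("marker","index","grip"):
    for r in bot.place_of(c,n)[:1]:print(c,n,round(r["score"],2),np.round(r["xy"],1))
v=np.zeros((600,800,3),np.uint8)
v[:330]=cv2.resize(w[115:280,240:640],(800,330),interpolation=cv2.INTER_CUBIC)
v[330:600]=cv2.resize(t[195:276,360:600],(800,270),interpolation=cv2.INTER_CUBIC);cv2.imwrite("pics/v7.png",v)
E
```

```text
t: 11.38
eef_pos: [0.5008, -0.0168, 0.0393]
tool_rot: [-0.067, 0.065, -0.704, 0.704]
contact_force: [1.0, -6.0, 5.7]
gripper_width: 0.13
t: 11.55
eef_pos: [0.5009, -0.0171, 0.0393]
tool_rot: [-0.067, 0.065, -0.704, 0.704]
contact_force: [0.2, -6.1, 6.3]
gripper_width: 0.133
wrist marker 0.69 [633.5 211.3]
wrist index 0.79 [609.  166.9]
wrist grip 0.58 [324.9 324.5]
top marker 0.64 [452.  231.8]
top index 0.57 [441. 224.]
top grip 0.71 [391.  161.5]
```

View pics/v7.png

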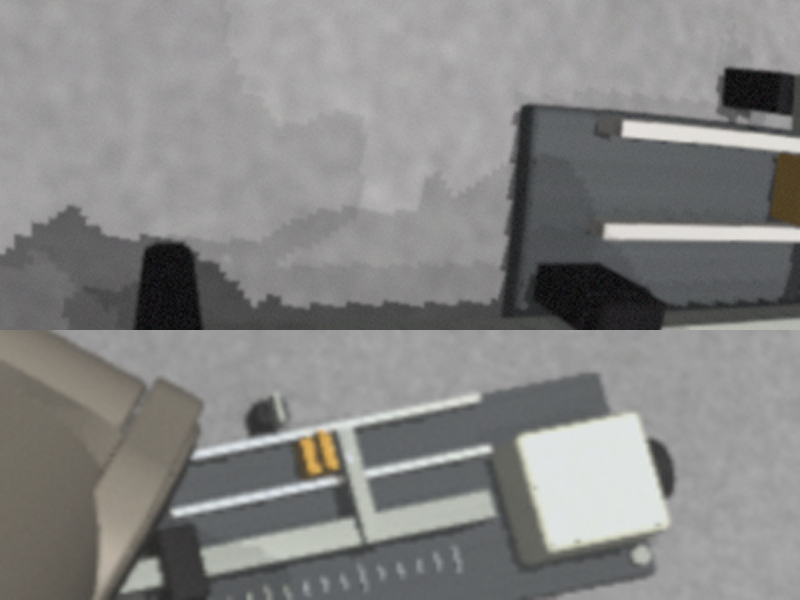

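In the top crop the dog has the marker (319,452) in contact, and the index blade at (281,400) is still roughly 16 mm ahead. I'll move 8 mm more, within the guaranteed 60 mm, and compare against projected wireframes.

```bash
python3 -m crank '[{"linear":[0,0,-0.002],"dr":[0,0,0],"hand":-1},{"linear":[0,0,-0.005],"dr":[0,0,0],"hand":-1},{"linear":[0,0,-0.007],"dr":[0,0,0],"hand":-1},{"linear":[0,0,-0.008],"dr":[0,0,0],"hand":-1},{"linear":[0,0,-0.008],"dr":[0,0,0],"hand":-1},{"linear":[0,0,-0.008],"dr":[0,0,0],"hand":-1}]'
cat > ov.py <<'E'
from h import *
import sys
PG=np.array([.5406,-.2361,-1.3776])
def g2w(g):
    a=PG[2];c,n=np.cos(a),np.sin(a);return np.r_[c*g[0]-n*g[1]+PG[0],n*g[0]+c*g[1]+PG[1],g[2]]
def top_rect(x,y,wx,wy,z):return [(x-wx/2,y-wy/2,z),(x+wx/2,y-wy/2,z),(x+wx/2,y+wy/2,z),(x-wx/2,y+wy/2,z)]
def panel(cam,im,c0,r0,w,h,s,mx,ix,draw):
    v=cv2.resize(im[r0:r0+h,c0:c0+w],None,fx=s,fy=s,interpolation=cv2.INTER_CUBIC)
    if draw:
        for col,rc in(((255,0,255),top_rect(mx,.043,.016,.02,.028)),((0,255,0),top_rect(mx,.043,.003,.02,.04)),((0,0,255),top_rect(ix,.066,.003,.012,.042)),((255,255,0),top_rect(ix,.066,.016,.012,.026)),((0,255,255),[(-.13,.06,.01),(.13,.06,.01),(.13,-.05,.01),(-.13,-.05,.01)])):
            p=np.array([(pix(cam,g2w(g))+.5-[c0,r0])*s for g in rc]);cv2.polylines(v,[np.int32(p*8)],True,col,1,cv2.LINE_AA,3)
    return v
E
python3 - <<'E'
from ov import *
t=bot.read_camera("top");s=bot.read_camera("side");cv2.imwrite("pics/t8.png",t);cv2.imwrite("pics/s8.png",s)
mx=.022-.0605;ix=-.047
print(pix("top",g2w((ix,.066,.04))),pix("side",g2w((ix,.066,.04))))
A=[panel("top",t,430,208,40,30,10,mx,ix,d) for d in(0,1)]
B=[panel("side",s,405,315,40,30,10,mx,ix,d) for d in(0,1)]
cv2.imwrite("pics/v8.png",np.vstack([np.hstack(A),np.hstack(B)]))
print(bot.get_obs()["eef_pos"])
E
```

```text
t: 12.45
eef_pos: [0.4994, -0.0096, 0.0393]
tool_rot: [-0.067, 0.065, -0.704, 0.704]
contact_force: [0.8, -6.3, 6.9]
gripper_width: 0.132
[444.62171802 219.2684453 ] [421.29244256 332.06423726]
[ 0.49941991 -0.00965265  0.03930411]
```

View pics/v8.png

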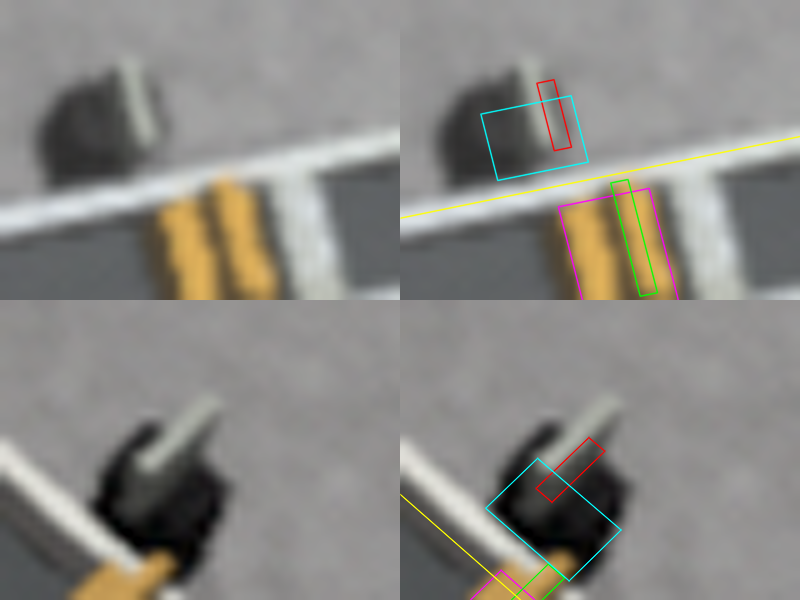

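In the top panel the marker wireframe (magenta and green) matches the image. The blade's bright top, at (131,81) to (148,140), lies about 2.3 mm further toward -x than my guess; the side panel gives 2.5 mm. That leaves about 11 mm. I'll move 9 mm, then measure edge profiles.

```bash
python3 -m crank '[{"linear":[0,0,-0.002],"dr":[0,0,0],"hand":-1},{"linear":[0,0,-0.005],"dr":[0,0,0],"hand":-1},{"linear":[0,0,-0.0075],"dr":[0,0,0],"hand":-1},{"linear":[0,0,-0.009],"dr":[0,0,0],"hand":-1},{"linear":[0,0,-0.009],"dr":[0,0,0],"hand":-1},{"linear":[0,0,-0.009],"dr":[0,0,0],"hand":-1}]'
cat > prof.py <<'E'
from ov import *
def prof(cam,im,y0,y1,z,x0=-.070,x1=-.025):
    xs=np.arange(x0,x1,.0005);P=[]
    for y in np.arange(y0,y1,.001):
        uv=np.array([pix(cam,g2w((x,y,z))) for x in xs],np.float32)
        P.append(cv2.remap(im.astype(np.float32),uv[:,0].reshape(1,-1),uv[:,1].reshape(1,-1),cv2.INTER_CUBIC)[0])
    return xs*1000,np.mean(P,0)
E
python3 - <<'E'
from prof import *
for c in("top","side"):
    im=bot.read_camera(c);cv2.imwrite(f"pics/{c}9.png",im)
    for nm,a in(("fin",(.039,.051,.040)),("blade",(.065,.072,.042))):
        x,p=prof(c,im,*a);print(c,nm);print(" ".join(f"{X:.0f}:{int(q[2])}/{int(q[0])}" for X,q in list(zip(x,p))[::2]))
E
```

```text
t: 13.05
eef_pos: [0.4977, -0.001, 0.0393]
tool_rot: [-0.067, 0.065, -0.704, 0.704]
contact_force: [-0.1, -8.0, 6.1]
gripper_width: 0.124
top fin
-70:96/100 -69:96/100 -68:96/100 -67:95/99 -66:94/97 -65:91/95 -64:86/89 -63:82/80 -62:79/70 -61:80/62 -60:85/60 -59:109/63 -58:152/72 -57:190/82 -56:209/88 -55:216/89 -54:210/88 -53:188/81 -52:152/71 -51:117/62 -50:107/59 -49:133/66 -48:174/76 -47:205/86 -46:216/90 -45:214/89 -44:195/85 -43:160/79 -42:122/77 -41:102/87 -40:118/118 -39:156/158 -38:185/188 -37:200/204 -36:206/211 -35:205/210 -34:202/205 -33:193/195 -32:173/175 -31:145/147 -30:117/121 -29:100/104 -28:94/98 -27:93/98 -26:94/98 -25:94/98
top blade
-70:145/144 -69:140/140 -68:129/129 -67:114/114 -66:98/97 -65:83/82 -64:70/70 -63:62/61 -62:58/57 -61:57/57 -60:61/61 -59:63/63 -58:64/64 -57:62/61 -56:60/59 -55:62/62 -54:67/67 -53:74/73 -52:89/88 -51:119/117 -50:152/149 -49:166/163 -48:153/150 -47:127/125 -46:116/115 -45:127/126 -44:143/143 -43:153/152 -42:156/156 -41:157/157 -40:158/157 -39:157/157 -38:156/155 -37:154/154 -36:153/152 -35:152/151 -34:152/152 -33:153/153 -32:153/153 
[... 443 characters left out ...]
4/158 -38:187/183 -37:183/183 -36:183/183 -35:182/181 -34:179/176 -33:178/175 -32:159/156 -31:112/111 -30:82/80 -29:86/82 -28:93/90 -27:96/93 -26:99/96 -25:102/100
side blade
-70:145/143 -69:148/145 -68:149/147 -67:150/148 -66:150/147 -65:147/145 -64:144/142 -63:142/139 -62:142/139 -61:143/142 -60:145/143 -59:147/145 -58:147/145 -57:147/146 -56:146/144 -55:130/128 -54:90/89 -53:61/60 -52:82/80 -51:136/132 -50:169/163 -49:155/151 -48:106/103 -47:72/68 -46:61/58 -45:52/51 -44:46/45 -43:43/43 -42:45/46 -41:48/48 -40:50/49 -39:59/57 -38:85/84 -37:117/116 -36:138/136 -35:147/145 -34:148/146 -33:148/146 -32:147/145 -31:145/143 -30:142/140 -29:140/139 -28:142/140 -27:144/142 -26:145/144 -25:147/146
```

Fin-to-blade offset by matching edges is 2.7 mm (top) and 1.8 mm (side). I'll move 2.2 mm more and re-measure while holding.

```bash
python3 -m crank '[{"linear":[0,0,-0.001],"dr":[0,0,0],"hand":-1},{"linear":[0,0,-0.0018],"dr":[0,0,0],"hand":-1},{"linear":[0,0,-0.0022],"dr":[0,0,0],"hand":-1},{"linear":[0,0,-0.0022],"dr":[0,0,0],"hand":-1},{"linear":[0,0,-0.0022],"dr":[0,0,0],"hand":-1},{"linear":[0,0,-0.0022],"dr":[0,0,0],"hand":-1},{"linear":[0,0,-0.0022],"dr":[0,0,0],"hand":-1},{"linear":[0,0,-0.0022],"dr":[0,0,0],"hand":-1}]'
cat > edge.py <<'E'
from prof import *
def edge(x,p,lo,hi,rise):
    m=(x>=lo)&(x<=hi);x,p=x[m],p[m]
    k=p.argmax()
    if rise: i=p[:k+1].argmin();h=(p[i]+p[k])/2;return np.interp(h,p[i:k+1],x[i:k+1])
    i=k+p[k:].argmin();h=(p[i]+p[k])/2;return np.interp(-h,-p[k:i+1],x[k:i+1])
def meas(tag,e):
    r={}
    for c,rise in(("top",True),("side",False)):
        im=bot.read_camera(c);cv2.imwrite(f"pics/{c}{tag}.png",im)
        x,p=prof(c,im,.039,.051,.040);f=edge(x,p[:,2],*e[c],rise)
        x,p=prof(c,im,.065,.072,.042);b=edge(x,p[:,2],*((-54,-46) if c=="top" else (-53,-45)),rise)
        print(c,"fin edge",round(f,2),"blade",round(b,2),"diff",round(f-b,2))
E
python3 - <<'E'
from edge import *
meas("10",{"top":(-54,-45),"side":(-53,-46)})
E
```

```text
t: 13.82
eef_pos: [0.4974, 0.0009, 0.0393]
tool_rot: [-0.067, 0.065, -0.704, 0.704]
contact_force: [1.0, -7.5, 5.3]
gripper_width: 0.133
top fin edge -50.18 blade -51.08 diff 0.89
side fin edge -48.24 blade -48.13 diff -0.11
```

```bash
python3 -m crank '[{"linear":[0,0,-0.0004],"dr":[0,0,0],"hand":-1},{"linear":[0,0,-0.0004],"dr":[0,0,0],"hand":-1},{"linear":[0,0,-0.0004],"dr":[0,0,0],"hand":-1},{"linear":[0,0,-0.0004],"dr":[0,0,0],"hand":-1},{"linear":[0,0,-0.0004],"dr":[0,0,0],"hand":-1},{"linear":[0,0,-0.0004],"dr":[0,0,0],"hand":-1},{"linear":[0,0,-0.0004],"dr":[0,0,0],"hand":-1},{"linear":[0,0,-0.0004],"dr":[0,0,0],"hand":-1}]'
python3 - <<'E'
from edge import *
meas("11",{"top":(-54,-45),"side":(-53,-46)})
goto([.5095,-.0697,.0393],-78.93)
E
```

```text
t: 14.58
eef_pos: [0.4973, 0.0013, 0.0393]
tool_rot: [-0.067, 0.065, -0.704, 0.704]
contact_force: [1.5, -8.0, 6.2]
gripper_width: 0.129
top fin edge -50.53 blade -51.02 diff 0.5
side fin edge -48.55 blade -48.13 diff -0.41
t 14.68 pos [0.4973 0.0013 0.0393] jaw -79.28 w 0.132 F [ 0.51 -7.93  6.37]
shift [0.0012 0.0001 0.072 ] dr [-0.09 -0.35 -0.18]
```

The top and side edge biases are now equal and opposite (+0.5 and −0.4 mm), so the fin is lined up. It was held for over a second, and now I ease the handle home.

```bash
python3 -m crank '[{"linear":[0,0,0.002],"dr":[0,0,0],"hand":-1},{"linear":[0,0,0.005],"dr":[0,0,0],"hand":-1},{"linear":[0,0,0.009],"dr":[0,0,0],"hand":-1},{"linear":[0,0,0.014],"dr":[0,0,0],"hand":-1},{"linear":[0,0,0.019],"dr":[0,0,0],"hand":-1},{"linear":[0,0,0.024],"dr":[0,0,0],"hand":-1},{"linear":[0,0,0.029],"dr":[0,0,0],"hand":-1},{"linear":[0,0,0.034],"dr":[0,0,0],"hand":-1},{"linear":[0,0,0.039],"dr":[0,0,0],"hand":-1},{"linear":[0,0,0.044],"dr":[0,0,0],"hand":-1}]' | head -2
python3 -m crank '[{"linear":[0,0,0.005],"dr":[0,0,0],"hand":-1},{"linear":[0,0,0.010],"dr":[0,0,0],"hand":-1},{"linear":[0,0,0.015],"dr":[0,0,0],"hand":-1},{"linear":[0,0,0.0195],"dr":[0,0,0],"hand":-1},{"linear":[0,0,0.023],"dr":[0,0,0],"hand":-1},{"linear":[0,0,0.026],"dr":[0,0,0],"hand":-1},{"linear":[0,0,0.028],"dr":[0,0,0],"hand":-1},{"linear":[0,0,0.029],"dr":[0,0,0],"hand":-1},{"linear":[0,0,0.030],"dr":[0,0,0],"hand":-1},{"linear":[0,0,0.030],"dr":[0,0,0],"hand":-1}]'
python3 -m crank '[{"linear":[0,0,0],"dr":[0,0,0],"hand":-1},{"linear":[0,0,0],"dr":[0,0,0],"hand":-1}]'
```

```text
t: 15.52
eef_pos: [0.5054, -0.0409, 0.0393]
t: 16.35
eef_pos: [0.5107, -0.068, 0.0393]
tool_rot: [0.067, -0.066, 0.705, -0.703]
contact_force: [-3.4, 2.6, 13.4]
gripper_width: 0.133
t: 16.52
eef_pos: [0.5107, -0.068, 0.0393]
tool_rot: [0.067, -0.066, 0.705, -0.703]
contact_force: [-2.5, 2.3, 12.9]
gripper_width: 0.132
```

The pose matches the one at first clamping and the force has reversed (+2.3 N against the stop), so the handle is home. I'll release, rise, retreat and check.

```bash
python3 -m crank '[{"linear":[0,0,0],"dr":[0,0,0],"hand":-0.7},{"linear":[0,0,0],"dr":[0,0,0],"hand":-0.5},{"linear":[0,0,0],"dr":[0,0,0],"hand":-0.3},{"linear":[0,0,0],"dr":[0,0,0],"hand":-0.06},{"linear":[0,0,0],"dr":[0,0,0],"hand":-0.06},{"linear":[0,0,0],"dr":[0,0,0],"hand":-0.06}]' 
python3 -m crank '[{"linear":[0,-0.01,0],"dr":[0,0,0],"hand":-0.06},{"linear":[0,-0.035,0],"dr":[0,0,0],"hand":-0.06},{"linear":[0,-0.07,0],"dr":[0,0,0],"hand":-0.06},{"linear":[0,-0.11,0],"dr":[0,0,0],"hand":-0.06},{"linear":[0.02,-0.14,-0.03],"dr":[0,0,0],"hand":-0.06},{"linear":[0.03,-0.15,-0.07],"dr":[0,0,0],"hand":-0.06},{"linear":[0.03,-0.15,-0.1],"dr":[0,0,0],"hand":-0.06},{"linear":[0.03,-0.15,-0.12],"dr":[0,0,0],"hand":-0.06},{"linear":[0.03,-0.15,-0.12],"dr":[0,0,0],"hand":-0.06},{"linear":[0.03,-0.15,-0.12],"dr":[0,0,0],"hand":-0.06}]'
python3 - <<'E'
from edge import *
meas("12",{"top":(-54,-45),"side":(-53,-46)})
t=cv2.imread("pics/top12.png");s=cv2.imread("pics/side12.png")
for r in bot.place_of("side","grip")[:1]:print(r,ray("side",r["xy"],.055))
v=np.zeros((600,800,3),np.uint8)
v[:300,:400]=cv2.resize(t[190:310,360:520],(400,300));v[:300,400:]=cv2.resize(s[280:430,310:510],(400,300))
v[300:,:400]=cv2.resize(t[190:295,110:250],(400,300));v[300:,400:]=cv2.resize(t[205:247,428:484],(400,300),interpolation=cv2.INTER_CUBIC)
cv2.imwrite("pics/v12.png",v)
E
```

```text
t: 17.02
eef_pos: [0.5099, -0.0692, 0.0381]
tool_rot: [0.067, -0.067, 0.705, -0.703]
contact_force: [0.4, 0.5, -0.3]
gripper_width: 0.469
t: 17.85
eef_pos: [0.4579, 0.0438, 0.1888]
tool_rot: [0.068, -0.067, 0.705, -0.703]
contact_force: [0.6, -0.6, -0.3]
gripper_width: 0.472
top fin edge -50.5 blade -51.05 diff 0.55
side fin edge -48.54 blade -48.13 diff -0.41
{'xy': [331.3, 300.3], 'score': 0.8} [ 0.50827981 -0.06949831  0.055     ]
```

View pics/v12.png

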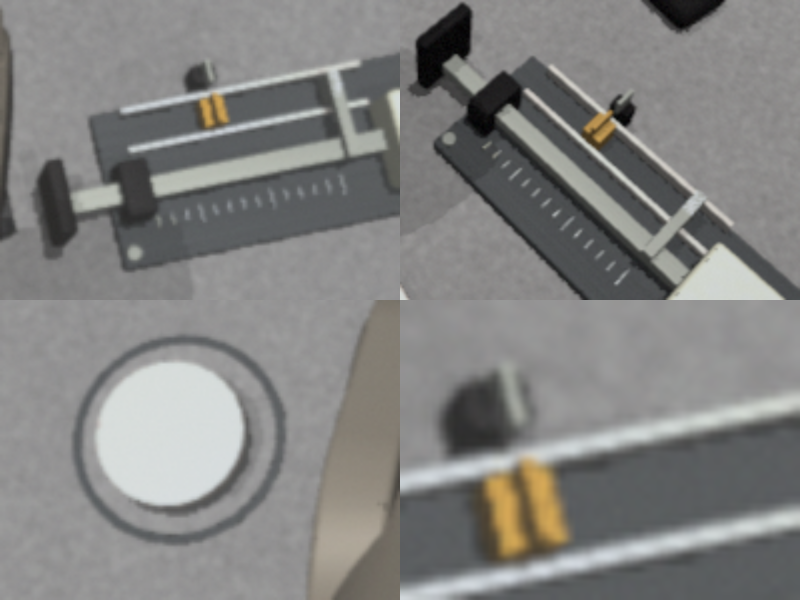

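The dish sits inside the ring (bottom left) and the handle is home (top left). The blade line, (505,365) to (518,420), extends to the marker's fin at (527,460). All clear, so I'm handing in.

```bash
python3 -c "
from h import *
print(bot.get_obs()['t']);print(bot.hand_in())"
```

```text
18.0
the job is handed in; nothing more can be done
None
```

I did the job in the order asked and handed it in at 18.0 s, with the gripper open and clear of everything.

- **Dish:** I slid it about 285 mm along the bench with two open fingertips. The last pictures show it wholly inside the ring.
- **Gauge:** I pinched the handle and drew it out in steps, about 75 mm in all. I held the marker at the index for over a second, then eased the handle home under grip until it pressed lightly on its stop. After release it measured at its home position.
- **Marker:** After release, the gap between the marker's fin and the index blade reads +0.55 mm in the top view and −0.41 mm in the side view, almost unchanged from during the hold. The two views disagree in sign. I put that down to edge blur biasing them in opposite directions, so the marker should be lined up to within about 0.5 mm.

**Other disagreement:** early position estimates for the dish and the ring differed by up to about 8 mm between cameras and methods. I resolved this with close wrist-camera measurements before the final push.

The objective, mouse, slide box and brown disc were not on any path I moved through. I took no final measurement of them.

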